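Fill a box with grinding balls and hold it in a ratchet clamp

ROBOT

A 6-joint arm with a two-finger parallel gripper is mounted at the origin on the work surface. World frame = base frame: x ahead of the robot, y to its left, z up, the work surface at z = 0. Lengths are in m, angles in rad, forces in N, time in s.
With the tool pointing down it reaches from about 0.35 to 0.775 m from the base axis. Payload 5.5 kg.
Tool frame: the origin (TCP) lies midway between the tips of the shut fingers; the grasp point (between the pads) lies grip_point_offset behind it (grip_point_offset is the distance from the TCP to the grasp point, in m); z points along the fingers, y is the direction in which the jaws open and shut (so a half turn about z gives the same grasp; the last joint's range is limited). The gripper opens to 85 mm and grips with 20 to 120 N. Pads are 22 mm wide; open, the fingers measure 114 mm over their backs; the gripper's body (76 mm by 85 mm) begins 54 mm behind the grasp point. The pads swing forward as they close: fully open they stand 13 mm farther back than shut.
Start: joints at [1.098, 0.313, 0.046, 1.304, 0, 1.431], TCP at [0.188, 0.543, 0.196] pointing down, gripper open.
Joint ranges: [-2.76, 2.76], [-0.86, 1.69], [-1.03, 1.26], [-2.2, 2.34], [-1.47, 1.5], [-3.14, 3.14]. Speed limits (rad/s): [2.57, 2.57, 3.14, 3.14, 3.14, 3.14].

INTERFACE

Orientations are given as a unit quaternion [w, x, y, z].
In Python, from workcell import * gives the robot as it stands.
- The arm moves only by the tool send_rows, never from a script. Its argument "series" is one flat list of numbers, 7 for each row, row after row: the shift along the tool's x, y, z in cm, then the turn, a rotation vector about the tool's x, y, z in degrees, then the opening, from 0 (shut) to 1 (fully open). A call has 1 to 10 rows; each row is the pose to reach, as a shift and turn from the pose commanded when the call began, along the tool's axes at that moment; what a row does not reach only later rows make up. A row lasts 1/12 s, in which the tool goes at most 41.7 mm and 7.16 degrees, less where a joint would pass 70% of its speed; a pose out of reach is approached as far as the arm can. A call with a gripper value outside its range is refused whole. The fingers move at their own pace and stop on an object; "newtons" is the grip in N (left out, the last holds). Time passes only in rows, so rows that repeat a pose let the fingers close. It gives the time, the measured TCP pose, the force and the opening at its end, in the units of the state.
- get_state(): the state, without advancing time (a new reading comes with each control period).
- read_camera(name): name is "side" or "top" or "wrist"; returns the picture (384x512x3 uint8, blue, green, red); there is no depth.
- camera_info(name): a dict with "K" (3x3 intrinsics, pixels), "D" ([k1, k2, p1, p2, k3] as OpenCV has them; the pictures are not rectified), "xyz" and "attitude" of the camera in the world. Camera axes: x right, y down, z forward; pixel columns grow to the right and rows downward; lengths in m; the calibration is good to about 2 mm. A picture is of the moment at which its call begins: read the wrist's pose just before it. camera_info takes no time and is no camera call; for the wrist camera it gives the pose at the moment of the call.
- hand_in(): hands the job in, once; it reports no verdict.
Trained networks look in the newest picture that a camera, given by its name, has taken for a name from the list of things; names that differ only in an ending like _2 or _b are one class to them, and where a whole thing is asked for, a point or a joint stands for the part that bears it (a point fixed in the world has none). Each returns a list of dicts, best first, with "p" (0 to 1); they miss things now and then, are a little off and sometimes report something else, mostly with a low value. They report only what shows in the picture. A call takes as long as a camera call.
- silhouettes(camera, label): "pixels" (384x512 bool, what is visible of it) and "box" ([left, top, width, height] in pixels, round what is visible of it).
The state is a dict: "clock": time; "joint_pos": joint angles; "qvel": joint speeds; "tau": joint torques, N m; "tcp_pos": TCP position; "orientation": TCP orientation; "wrist_force": force on the tool from outside, world axes, zero at the start; "ft_torque": the same for the moment, N m; "finger_gap": finger opening in m.
Only numpy, scipy, OpenCV 4.12 (cv2) and the standard library are available. Lean on these libraries where they do the work, as an engineer would, in place of code of your own. Each camera call takes 0.05 s, during which the arm holds its last target. There are 200 camera calls.

TASK

Pour all six steel balls from the white cup into the clear open box that lies in the clamping jig, and set the empty cup back down upright on the table. Then pump the clamp's trigger, squeezing and releasing it, until the jaw's spring pad pushes the box against the fixed stop, and keep squeezing so that the pad is pressed in about half of its travel: never nearly all the way in, which would crush the thin box. Finish while still holding the trigger like that, and leave the other things on the table where they are.

Things in the scene. Friction and masses are not known exactly. Their poses are not given: they have to be found in the camera images.
- cup: white plastic cup, slightly flared: outer diameter 58 mm at the foot and 70 mm at the rim, 62 mm high, wall 3 mm, floor 5 mm, about 90 g empty; origin at the centre of its underside, z up through the mouth. At the start it stands on the table left or right of the jig (its place is swapped with that of a white bottle) and holds the six balls
- ball0_center (a point): centre of one of the six bare steel balls, 16 mm in diameter, 16 g; all start in the cup
- ball1_center (a point): centre of one of the six bare steel balls, 16 mm in diameter, 16 g; all start in the cup
- ball2_center (a point): centre of one of the six bare steel balls, 16 mm in diameter, 16 g; all start in the cup
- ball3_center (a point): centre of one of the six bare steel balls, 16 mm in diameter, 16 g; all start in the cup
- ball4_center (a point): centre of one of the six bare steel balls, 16 mm in diameter, 16 g; all start in the cup
- ball5_center (a point): centre of one of the six bare steel balls, 16 mm in diameter, 16 g; all start in the cup
- carton_box: clear plastic box, open at the top, 100 x 100 mm and 50 mm high outside, wall 4 mm, floor 4 mm thick, about 250 g, loose; origin at the centre of its underside, z up. It lies on the jig's 10 mm thick base plate between pad and stop, a few mm off the stop, and slides along the plate when the jaw pushes it
- carton_box_in (a point): centre of that box's inner floor
- jig: fixed clamping jig: aluminium base plate 130 x 330 x 10 mm on the table; origin on the table near its middle, z up. The jaw moves along jig +y to the box and stop. Along jig y: fixed upright handle at -0.115, trigger blade at -0.08 between handle and jaw, pad face at 0 plus the jaw's joint value, box around +0.07, stop face at +0.130; all centred on x = 0
- stop_face (a point): middle of the face towards the box of the jig's fixed aluminium stop plate (100 mm wide, 12 mm thick, top 62 mm above the table); this point is 35 mm above the table
- handle_mid (a point): centre of the fixed upright black handle, 160 mm above the table. The handle is 28 mm wide (jig x), 12 mm thick (jig y) and its top is 180 mm above the table; below 126 mm come the clamp's cheeks. Nothing stands beside handle and blade above 126 mm, so the fingers can straddle both from above, closing along jig y
- trigger: the trigger's upright black blade, 26 mm wide, 6 mm thick, top 178 mm above the table, leaning away from the handle when released, standing on the handle's jig +y side; its origin is the hinge pivot at its foot, 115 mm above the table at jig y = -0.090; its own z runs up the blade
- trigger_pull (a point): point on the blade's outer face (jig +y side), where a finger presses, 164 mm above the table and 50 mm from the pivot; it moves about 22 mm towards the handle (towards jig -y) over the full squeeze. Outer width over blade and handle there: 46 mm released (49 mm at the top), 23 mm fully squeezed
- trigger_angle (a joint): trigger angle: 0 released (a spring of 3 to 5 N at the blade returns it; holding the pad half in takes about 20 N there), 0.45 rad fully squeezed towards the handle
- jaw (a joint): jaw advance, 0 to 0.05 m; at 0.030 the box meets the stop. Squeezing pushes it 47 mm per rad of trigger through a ratchet with 10 mm teeth: up to 12 mm of a stroke is lost before a tooth is caught. Let the trigger fully out to catch the next tooth. Released, the jaw stays by 4 N of friction, so a pressed pad springs mostly back. A full squeeze with the box at the stop can crush it
- pad (a joint): how far the jaw's spring pad is pressed in: 0 fully out, 0.014 m fully in; pushing it takes 2 N plus 1.2 N per mm. The box counts as crushed above 0.0115 m
- pad_face (a point): middle of the pad's face towards the box (pad 56 mm wide, 32 mm high), 34 mm above the table
- bottle: bystander: white bottle, 64 mm in diameter, 150 mm high, standing; origin at its underside
- small_carton: bystander: small cardboard carton 70 x 110 x 60 mm beyond the jig; origin at its underside
- tube_rack: bystander: clear tube rack 70 x 130 mm, 56 mm high with the purple caps, between robot and jig on the right; origin at its underside
- glove_box: bystander: white carton 120 x 120 x 65 mm beyond the jig; origin at its underside
- tape_roll: bystander: blue roll lying flat, 90 mm in diameter, 31 mm high, between robot and jig on the left; origin at its underside

How it is judged:
On the way, in this order (a step that is already met when the one before it is completed fails the run):
1. all six balls are in the box (distance between each of ball0_center, ball1_center, ball2_center, ball3_center, ball4_center, ball5_center and carton_box_in below 0.057 m), for 0.2 s.
2. the empty cup stands upright on the table, released (all of step 1 and angle between cup's own z axis and vertical below 0.15 rad and height (world z) of cup between -0.005 and 0.008 m and contact force between cup and the arm below 0.1 N and contact force between cup and the fingers below 0.1 N and linear speed of cup below 0.02 m/s), for 0.2 s.
3. the trigger has pumped the jaw until the pad presses the box against the stop (value of joint pad above 0.0035 m and y of carton_box in the frame of jig above 0.0782 m), for 0.1 s.
At the end, for the whole second after the job is handed in: Fingers press the trigger blade (over 1 N, over 0.02 rad); pad pressed in 3.5 to 10.5 mm; box level, at rest, against the stop within 2 mm; all six balls in it (centres within 57 mm of its floor's middle); cup upright on the table, untouched (all of step 1 and all of step 3 and angle between cup's own z axis and vertical below 0.15 rad and height (world z) of cup between -0.005 and 0.008 m and contact force between cup and the arm below 0.1 N and value of joint pad below 0.0105 m and contact force between the fingers and trigger above 1 N and value of joint trigger_angle above 0.02 rad and angle between carton_box's own z axis and vertical below 0.1 rad and linear speed of carton_box below 0.02 m/s); the arm keeps its last pose, push and grip.
It fails at once if the box is crushed: pad pressed in more than 11.5 mm (value of joint pad above 0.0115 m).
It fails at once if a bystander is moved more than 25 mm (distance of any of bottle, small_carton, tube_rack, glove_box, tape_roll from where it was at the start of the episode above 0.025 m).
It also fails if it takes over 72 s, if anything falls off the work surface, if the arm or the gripper's body presses on something with over 40 N, if the wrist force passes 120 N, or if a joint passes its speed limit or range.

## Working session

There is one attempt and no reset: what is moved stays moved. The work goes in short steps, Python scripts to look and compute and a tool call to move; the robot and the scene stay as the last step left them, time stands still between calls to the robot, and variables do not carry over. Pictures are saved under pics/ and viewed, about 8 in all and at most 12, crops included, and the job is handed in when it is done.

Besides the shell and the picture viewer there is one more tool, called after "Emit:" as name(argument=value, ...) on one line, values as JSON. send_rows: Moves the arm, as the interface text tells. Its arguments: {"type":"object","properties":{"series":{"type":"array"},"newtons":{"type":"number"}},"required":["series"]}

```bash
ls; mkdir -p pics; python3 - <<'E'
from workcell import *
import cv2, numpy as np
s=get_state(); print(s)
try: print(grip_point_offset)
except Exception as e: print(e)
ims=[]
for c in ["top","side"]:
    im=read_camera(c); i=camera_info(c); print(c,i); ims.append(im)
    names=["cup","jig","carton_box","bottle","handle_mid","trigger","small_carton","tube_rack","glove_box","tape_roll"]
    for n in names:
        for d in silhouettes(c,n)[:2]:
            ys,xs=np.nonzero(d["pixels"]); print(c,n,round(d["p"],2),d["box"],len(xs),xs.mean().round(1),ys.mean().round(1))
cv2.imwrite("pics/a.png",cv2.resize(np.vstack(ims),(0,0),fx=.78,fy=.78))
E
```

```text
pics
{'clock': 0.0, 'joint_pos': array([ 1.09839269e+00,  3.14013310e-01,  4.49666946e-02,  1.30356934e+00,
       -1.52858045e-05,  1.43120253e+00]), 'qvel': array([ 5.23744156e-04, -1.92558732e-03,  7.79162266e-04,  4.65709883e-04,
        7.70920636e-05, -1.48668807e-04]), 'tau': array([ 1.58782004e-04, -4.80631471e+01,  2.98530489e+01,  1.94057106e-02,
       -7.86257579e-05,  5.97878994e-06]), 'tcp_pos': array([0.18760201, 0.54293402, 0.19499654]), 'orientation': array([-2.66790205e-04,  1.65637935e-01,  9.86186213e-01, -8.69854168e-04]), 'wrist_force': array([-0.48774428,  0.28168029,  0.57642531]), 'ft_torque': array([-0.0032757 ,  0.00092036,  0.03951075]), 'finger_gap': 0.08500107320842526}
0.0187
top {'K': array([[355.28421335,   0.        , 248.63902921],
       [  0.        , 355.28421335, 187.59586975],
       [  0.        ,   0.        ,   1.        ]]), 'D': array([-0.01419886,  0.        ,  0.        ,  0.        ,  0.        ]), 'xyz': array([ 0.4546446 , -0.01690665,  1.00640051]), 'attitude': array([ 0.04900047, -0.69559332,  0.7161058 , -0.03068161])}
top cup 0.83
[... 1135 characters left out ...]
91 251.3 363.5
side jig 0.97 [227.7, 140.9, 74.1, 137.8] 4289 272.4 211.5
side jig 0.49 [258.3, 174.7, 21.5, 41.7] 548 271.9 200.6
side carton_box 0.61 [237.8, 213.8, 47.0, 44.3] 1584 260.5 233.8
side bottle 0.91 [320.1, 100.7, 26.3, 51.5] 893 332.7 127.0
side bottle 0.58 [148.6, 199.0, 43.0, 52.2] 1670 172.4 224.8
side handle_mid 0.84 [226.7, 138.8, 81.9, 137.9] 4227 272.6 211.3
side trigger 0.68 [272.1, 152.8, 8.5, 22.8] 188 277.2 161.5
side small_carton 0.6 [150.2, 195.6, 43.4, 56.4] 1700 172.3 224.5
side tube_rack 0.79 [337.0, 157.8, 29.7, 46.4] 1256 351.6 178.2
side glove_box 0.77 [191.6, 131.2, 55.5, 55.5] 2155 216.3 157.7
side tape_roll 0.83 [261.8, 287.6, 46.2, 40.9] 1444 283.2 307.4
```

View pics/a.png

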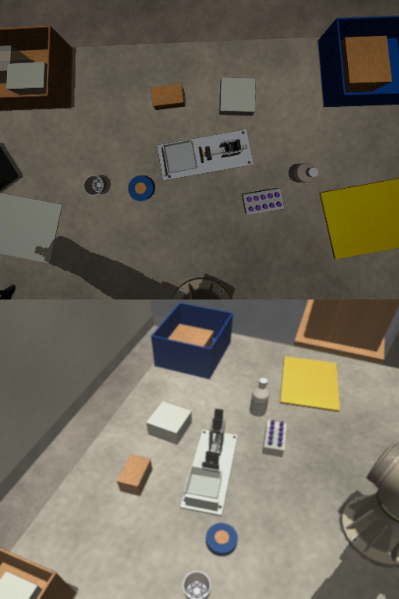

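```bash
cat > h.py <<'E'
from workcell import *
import cv2, numpy as np
from scipy.spatial.transform import Rotation as R
def rot(q): return R.from_quat(np.asarray(q)[[1,2,3,0]])
def ray(c,px,i=None):
    i=i or camera_info(c)
    u=cv2.undistortPoints(np.array([[px]],float),i["K"],i["D"])[0,0]
    return np.array(i["xyz"]), rot(i["attitude"]).apply([u[0],u[1],1])
def onz(c,px,z,i=None):
    o,d=ray(c,px,i); return o+d*(z-o[2])/d[2]
def tri(a,pa,b,pb):
    o1,d1=ray(a,pa);o2,d2=ray(b,pb)
    t=np.linalg.lstsq(np.c_[d1,-d2],o2-o1,rcond=None)[0]
    p,q=o1+t[0]*d1,o2+t[1]*d2
    return (p+q)/2,np.linalg.norm(p-q)
def proj(c,P,i=None):
    i=i or camera_info(c); Rc=rot(i["attitude"]).inv()
    return cv2.projectPoints(np.atleast_2d(np.array(P,float)),Rc.as_rotvec(),Rc.apply(-np.array(i["xyz"])),i["K"],i["D"])[0][:,0]
E
python3 - <<'E'
from h import *
print("cup",tri("top",(121.,236.9),"side",(251.3,363.5)),onz("top",(121,237),.04),onz("side",(251.3,363.5),.035))
print("box",tri("top",(229.1,199.8),"side",(260.5,233.8)))
print("bottle",tri("top",(387.7,221.3),"side",(332.7,127)))
print("tape",onz("top",(180.5,240.6),.02)); print("rack",onz("top",(336,257.5),.04)); print("sc",onz("top",(214,123.6),.05)); print("gb",onz("top",(303.8,123.6),.06))
E
```

```text
cup (array([0.44138917, 0.35249209, 0.0565556 ]), np.float64(0.00276392911676988)) [0.43951162 0.35862378 0.04      ] [0.44528757 0.34654244 0.035     ]
box (array([0.53205756, 0.06023561, 0.04983154]), np.float64(0.0006261883869741685))
bottle (array([ 0.46227844, -0.35643341,  0.06191639]), np.float64(0.0010756650040347783))
tape [0.42503478 0.19963054 0.02      ]
rack [ 0.36992608 -0.22096224  0.04      ]
sc [0.74494574 0.09763859 0.05      ]
gb [ 0.73316882 -0.14910299  0.06      ]
```

The top view (upper half) shows the cup with its balls on the left at about (121,237) in the full picture. The box is at about (229,200), the handle and trigger at about (292,190), and jig +y points left. I'll zoom in on the jig for its pose.

```bash
python3 - <<'E'
from h import *
im=read_camera("top")[155:240,195:330]; im=cv2.convertScaleAbs(im,alpha=1.6)
a=cv2.resize(im,(0,0),fx=5.8,fy=5.8,interpolation=cv2.INTER_CUBIC)
cv2.imwrite("pics/b.png",a)
# cup fit by silhouette
from scipy.optimize import minimize
def cupmask(c,x,y,i):
    t=np.linspace(0,2*np.pi,60); P=np.r_[np.c_[x+.035*np.cos(t),y+.035*np.sin(t),0*t+.062],np.c_[x+.029*np.cos(t),y+.029*np.sin(t),0*t]]
    h=cv2.convexHull(proj(c,P,i).astype(np.float32)); m=np.zeros((384*4,512*4),np.uint8); cv2.fillPoly(m,[np.round(h*4+1.5).astype(int)],1); return m
for cs in (["top"],["side"],["top","side"]):
    d={}
    for c in cs:
        if c=="side" : read_camera("side")
        d[c]=(cv2.resize(silhouettes(c,"cup")[0]["pixels"].astype(np.uint8),(2048,1536),interpolation=0),camera_info(c))
    f=lambda p:-sum((cupmask(c,*p,i)&m).sum()/(cupmask(c,*p,i)|m).sum() for c,(m,i) in d.items())
    r=minimize(f,[.441,.353],method="Nelder-Mead",options=dict(initial_simplex=[[.441,.353],[.448,.353],[.441,.36]])); print(cs,r.x,r.fun)
E
```

```text
['top'] [0.43938017 0.35563097] -0.7347114556416882
['side'] [0.43963233 0.35795322] -0.7073805750509395
['top', 'side'] [0.4403058  0.35677064] -1.4063914925985412
```

View pics/b.png

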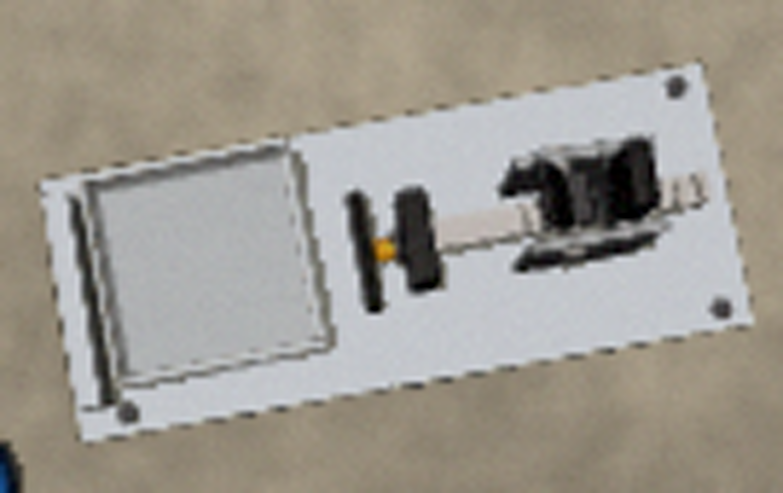

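The plate corners in the crop are at about (40,183), (700,62), (750,325) and (85,442). The box is near the stop on the left, and the blade and handle are on the right.

```bash
python3 - <<'E'
from h import *
C=np.array([(40,183),(700,62),(750,325),(85,442)])/5.8+[195,155]-.41
W=np.array([onz("top",c,.01)[:2] for c in C]); print(W)
A=W[0];B=W[1];Cc=W[2];D=W[3]
print([np.linalg.norm(a-b) for a,b in ((A,B),(B,Cc),(Cc,D),(D,A))])
y=(A-B)+(D-Cc); y/=np.linalg.norm(y); x=np.array([y[1],-y[0]])
ctr=W.mean(0); print("ctr",ctr,"y",y,"yaw x",np.degrees(np.arctan2(x[1],x[0])))
# box top corners at z=.06
C2=np.array([(80,185),(293,147),(333,347),(115,387)])/5.8+[195,155]-.41
W2=np.array([onz("top",c,.06)[:2] for c in C2]); print(W2,W2.mean(0))
rel=W2.mean(0)-ctr; print("box rel centre: x,y",rel@x,rel@y)
# pad face top edge (345,190)-(380,310) z=.05, handle top right piece (610..655,140-215) z=.18
for n,p,z in (("pad",(352,250),.05),("handle",(640,178),.18),("blade",(560,190),.178),("stop in",(95,300),.062)):
    q=onz("top",np.array(p)/5.8+[195,155]-.41,z)[:2]-ctr; print(n,q@x,q@y)
E
```

```text
[[ 0.576101    0.14098555]
 [ 0.62562164 -0.1829528 ]
 [ 0.49683085 -0.20068202]
 [ 0.4497753   0.12082121]]
[np.float64(0.3277016208088009), np.float64(0.13000535432927257), np.float64(0.3249285326827701), np.float64(0.12792492179285425)]
ctr [ 0.5370822  -0.03045702] y [-0.14798072  0.98899025] yaw x 8.509924250651821
[[ 0.56849853  0.11443597]
 [ 0.58319136  0.0151013 ]
 [ 0.49016973 -0.00079536]
 [ 0.47470584  0.09971441]] [0.52914137 0.05711408]
box rel centre: x,y 0.005105428883768009 0.08778204923880384
pad 0.0011902040372509914 0.019743886713830094
handle -0.0017434260647025655 -0.09865498953897908
blade -0.00060339397139118 -0.06636162591422907
stop in -0.00156481874340925 0.14025661153901464
```

```bash
cat >> h.py <<'E'
def ori(az,p,roll=0):
    a,p=np.radians([az,p]); z=np.array([np.cos(a)*np.cos(p),np.sin(a)*np.cos(p),-np.sin(p)]); y=np.array([-np.sin(a),np.cos(a),0])
    return R.from_matrix(np.c_[np.cross(y,z),y,z])*R.from_euler("z",roll,degrees=True)
def plan(grasp,Rt,off=.0187):
    "rows' shift (cm) and turn (deg) bringing the point off behind the TCP to grasp"
    s=get_state(); R0=rot(s["orientation"]); t=np.array(grasp)+Rt.apply([0,0,off])
    print("tcp",s["tcp_pos"].round(4),"-> ",t.round(4),"| shift",(R0.inv().apply(t-s["tcp_pos"])*100).round(2),"turn",np.degrees((R0.inv()*Rt).as_rotvec()).round(1))
E
python3 - <<'E'
from h import *
Rt=ori(35,25); z=Rt.apply([0,0,1]); G=np.array([.440,.357,.044])
plan(G-.12*z,Rt,.0227)
E
```

```text
tcp [0.1879 0.5435 0.1959] ->  [0.3678 0.3064 0.0851] | shift [-24.75 -16.53  11.08] turn [-30.6 -59.9 -48. ]
```

Emit:
send_rows(series=[-12,-8,0,-15,-30,-24,1,-12,-8,0,-15,-30,-24,1,-12,-8,0,-15,-30,-24,1,-12,-8,0,-15,-30,-24,1,-12,-8,0,-15,-30,-24,1,-12,-8,0,-15,-30,-24,1,-24.7,-16.5,5,-30.6,-59.9,-48,1,-24.7,-16.5,5,-30.6,-59.9,-48,1,-24.7,-16.5,5,-30.6,-59.9,-48,1,-24.7,-16.5,5,-30.6,-59.9,-48,1], newtons=40)

```text
clock: 2.28
tcp_pos: [0.3725, 0.3528, 0.2115]
orientation: [0.404, -0.179, 0.889, 0.118]
wrist_force: [1.3, 1.9, 1.3]
finger_gap: 0.0853
```

```bash
python3 - <<'E'
from h import *
Rt=ori(35,25); z=Rt.apply([0,0,1]); G=np.array([.440,.357,.044])
plan(G-.12*z,Rt,.0227); print(get_state()["joint_pos"].round(2))
E
```

```text
tcp [0.3725 0.3528 0.2115] ->  [0.3678 0.3064 0.0851] | shift [10.94 -4.83  6.19] turn [ -6.9 -14.9  -8.8]
[ 0.72 -0.42 -1.02  0.11 -0.18  0.24]
```

```bash
python3 - <<'E'
from h import *
G=np.array([.440,.357,.044])
for az,p in ((0,30),(0,35),(-10,30)):
    Rt=ori(az,p); z=Rt.apply([0,0,1]); plan(G-.10*z+[0,0,.05],Rt,.0227)
E
```

```text
tcp [0.3725 0.3528 0.2115] ->  [0.3731 0.357  0.1327] | shift [ 5.88 -0.15  5.27] turn [ 22.1 -10.9  11.1]
tcp [0.3725 0.3528 0.2115] ->  [0.3767 0.357  0.1383] | shift [ 5.23 -0.26  5.15] turn [21.6 -6.  12. ]
tcp [0.3725 0.3528 0.2115] ->  [0.3741 0.3686 0.1326] | shift [5.56 0.87 5.75] turn [ 30.3 -11.1  16.9]
```

Emit:
send_rows(series=[5.56,0.87,5.75,30.3,-11.1,16.9,1,5.56,0.87,5.75,30.3,-11.1,16.9,1,5.56,0.87,5.75,30.3,-11.1,16.9,1,5.56,0.87,5.75,30.3,-11.1,16.9,1,5.56,0.87,5.75,30.3,-11.1,16.9,1,5.56,0.87,5.75,30.3,-11.1,16.9,1,5.56,0.87,5.75,30.3,-11.1,16.9,1,5.56,0.87,5.75,30.3,-11.1,16.9,1])

```text
clock: 2.95
tcp_pos: [0.3691, 0.3663, 0.1236]
orientation: [0.492, 0.075, 0.866, -0.049]
wrist_force: [0.4, -0.4, 0.6]
finger_gap: 0.0857
```

```bash
python3 - <<'E'
from h import *
G=np.array([.440,.357,.044])
s=get_state();print(s["joint_pos"].round(3), s["tcp_pos"].round(4), rot(s["orientation"]).as_matrix().round(3))
Rt=ori(-10,30); z=Rt.apply([0,0,1]); plan(G-.10*z+[0,0,.05],Rt,.0227); plan(G,Rt,.0227)
E
```

```text
[ 1.181  0.203 -0.79   0.248 -0.999  1.172] [0.3691 0.3663 0.1236] [[-0.506  0.177  0.844]
 [ 0.081  0.984 -0.158]
 [-0.859 -0.011 -0.512]]
tcp [0.3691 0.3663 0.1236] ->  [0.3741 0.3686 0.1326] | shift [-1.01  0.31 -0.08] turn [-0.5 -0.8  0.4]
tcp [0.3691 0.3663 0.1236] ->  [0.4594 0.3536 0.0326] | shift [ 3.15  0.45 12.47] turn [-0.5 -0.8  0.4]
```

```bash
python3 - <<'E'
from h import *
im=read_camera("wrist"); cv2.imwrite("pics/c.png",im); i=camera_info("wrist")
t=np.linspace(0,2*np.pi,9)[:-1]; x,y=.440,.357
print(proj("wrist",np.c_[x+.035*np.cos(t),y+.035*np.sin(t),0*t+.062],i).round(0).tolist())
print([(d["p"],d["box"]) for d in silhouettes("wrist","cup")])
E
```

```text
[[266.0, 178.0], [289.0, 174.0], [298.0, 166.0], [285.0, 157.0], [254.0, 155.0], [228.0, 160.0], [224.0, 169.0], [241.0, 176.0]]
[(0.69, [221.3, 92.4, 78.4, 82.9]), (0.69, [2.8, 166.0, 23.9, 40.3])]
```

View pics/c.png

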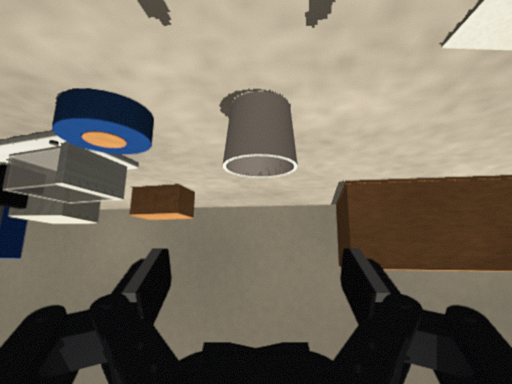

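The wrist picture is mounted upside down. The cup rim spans x 223–297 and y 155–177, which matches the projection of my cup estimate to within a pixel.

Emit:
send_rows(series=[3.1,0.45,2,-0.5,-0.8,0.4,1,3.1,0.45,2,-0.5,-0.8,0.4,1,3.1,0.45,5,-0.5,-0.8,0.4,1,3.1,0.45,7,-0.5,-0.8,0.4,1,3.1,0.45,9,-0.5,-0.8,0.4,1,3.1,0.45,11,-0.5,-0.8,0.4,1,3.1,0.45,12.4,-0.5,-0.8,0.4,1,3.1,0.45,12.4,-0.5,-0.8,0.4,1,3.1,0.45,12.4,-0.5,-0.8,0.4,1,3.1,0.45,12.4,-0.5,-0.8,0.4,1])

```text
clock: 3.88
tcp_pos: [0.4589, 0.3518, 0.0354]
orientation: [0.499, 0.077, 0.862, -0.044]
wrist_force: [0.1, 1.1, 0.2]
finger_gap: 0.0856
```

```bash
python3 - <<'E'
from h import *
G=np.array([.440,.357,.044]); Rt=ori(-10,30); plan(G,Rt,.0227); s=get_state(); print(s["joint_pos"].round(2),s["wrist_force"].round(1))
E
```

```text
tcp [0.4589 0.3518 0.0354] ->  [0.4594 0.3536 0.0326] | shift [0.23 0.18 0.15] turn [-0.1  0.1 -0.1]
[ 0.98  0.42 -0.94 -0.4  -0.92  0.85] [0.1 1.1 0.2]
```

Close the gripper, then lift a little.

Emit:
send_rows(series=[0.2,0.15,0.1,0,0,0,0.5,0.2,0.15,0.1,0,0,0,0.5,0.2,0.15,0.1,0,0,0,0.5,0.2,0.15,0.1,0,0,0,0.5,0.2,0.15,0.1,0,0,0,0.5,0.2,0.15,0.1,0,0,0,0.5,0.2,0.15,0.1,0,0,0,0.5,0.2,0.15,0.1,0,0,0,0.5], newtons=40)

```text
clock: 4.55
tcp_pos: [0.4592, 0.3543, 0.0337]
orientation: [0.5, 0.077, 0.862, -0.044]
wrist_force: [-5.3, -1.1, 7.7]
finger_gap: 0.0582
```

```bash
python3 - <<'E'
from h import *
s=get_state(); print(s["finger_gap"],s["wrist_force"].round(1))
# pour geometry in tool frame: cup axis at grasp
Rg=rot(s["orientation"]); k=Rg.inv().apply([0,0,1]); print("cup axis in tool",k.round(3))
# centre of cup underside in tool frame
Pb=Rg.inv().apply(np.array([.440,.357,0])-s["tcp_pos"]); print("foot",Pb.round(4))
u=np.cross(k,[0,0,1]);u/=np.linalg.norm(u);v=np.cross(k,u); t=np.linspace(0,2*np.pi,120)
rim=Pb+k*.062+.032*(np.cos(t)[:,None]*u+np.sin(t)[:,None]*v)
for az,p in((-10,30),(-10,15),(-20,15),(-30,20),(-10,0)):
  for roll in (0,-60,-90,-110,-130,-150):
    Rt=ori(az,p,roll); a=Rt.apply(k); W=Rt.apply(rim-[0,0,-.0187]); m=W[W[:,2].argmin()]
    print(az,p,roll,"tilt",np.degrees(np.arccos(a[2])).round(0),"lowest lip rel grasp",m.round(3),"mouth dir",a.round(2))
E
```

```text
0.05823621185225387 [-5.3 -1.1  7.7]
cup axis in tool [-0.868  0.002 -0.496]
foot [ 0.0389 -0.0008 -0.0001]
-10 30 0 tilt 0.0 lowest lip rel grasp [0.028 0.007 0.019] mouth dir [0. 0. 1.]
-10 30 -60 tilt 51.0 lowest lip rel grasp [-0.007  0.033 -0.012] mouth dir [-0.08  0.78  0.62]
-10 30 -90 tilt 76.0 lowest lip rel grasp [-0.009  0.024 -0.024] mouth dir [-0.27  0.93  0.25]
-10 30 -110 tilt 91.0 lowest lip rel grasp [-0.01   0.016 -0.03 ] mouth dir [-0.43  0.9  -0.01]
-10 30 -130 tilt 104.0 lowest lip rel grasp [-0.008  0.009 -0.033] mouth dir [-0.58  0.78 -0.24]
-10 30 -150 tilt 114.0 lowest lip rel grasp [-0.006  0.002 -0.034] mouth dir [-0.72  0.57 -0.4 ]
-10 15 0 tilt 15.0 lowest lip rel grasp [-0.038  0.006  0.009] mouth dir [-0.25  0.05  0.97]
-10 15 -60 tilt 57.0 lowest lip rel grasp [-0.012  0.031 -0.016] mouth dir [-0.23  0.81  0.55]
-10 15 -90 tilt 83.0 lowest lip rel grasp [-0.011  0.02  -0.028] mouth dir [-0.32  0.94  0.13]
-10 15 -110 tilt 99.0 lowest lip rel grasp [-0.008  0.012 -0.033] mouth dir [-0.41  0.9  -0.16]
-10 15 -130 tilt 114.0 lowest lip rel grasp [-0.004  
[... 1148 characters left out ...]
.034] mouth dir [-0.24  0.9  -0.36]
-30 20 -150 tilt 123.0 lowest lip rel grasp [-0.001  0.    -0.035] mouth dir [-0.41  0.74 -0.54]
-10 0 0 tilt 30.0 lowest lip rel grasp [-0.04   0.006 -0.001] mouth dir [-0.49  0.09  0.87]
-10 0 -60 tilt 64.0 lowest lip rel grasp [-0.015  0.027 -0.021] mouth dir [-0.36  0.83  0.43]
-10 0 -90 tilt 90.0 lowest lip rel grasp [-0.009  0.017 -0.031] mouth dir [-0.34  0.94 -0.  ]
-10 0 -110 tilt 107.0 lowest lip rel grasp [-0.007  0.007 -0.035] mouth dir [-0.35  0.89 -0.3 ]
-10 0 -130 tilt 124.0 lowest lip rel grasp [-0.001 -0.002 -0.036] mouth dir [-0.37  0.74 -0.56]
-10 0 -150 tilt 139.0 lowest lip rel grasp [ 0.004 -0.009 -0.034] mouth dir [-0.41  0.51 -0.75]
```

```bash
python3 - <<'E'
from h import *
im=read_camera("wrist"); sd=read_camera("side")[300:384,190:320]
a=cv2.resize(im,(0,0),fx=.9,fy=.9); b=cv2.resize(sd,(a.shape[1],int(a.shape[1]*84/130)),interpolation=2); 
cv2.imwrite("pics/d.png",np.vstack([a,b])[:600])
print(get_state()["wrist_force"],get_state()["finger_gap"])
i=camera_info("wrist");t=np.linspace(0,2*np.pi,9)[:-1]; x,y=.440,.357
print(proj("wrist",np.c_[x+.035*np.cos(t),y+.035*np.sin(t),0*t+.062],i).round(0).tolist())
E
```

```text
[-3.74600137 -1.19614278  8.01373155] 0.058260901988038835
[[263.0, 269.0], [299.0, 270.0], [316.0, 272.0], [295.0, 275.0], [239.0, 276.0], [196.0, 274.0], [195.0, 271.0], [224.0, 269.0]]
```

View pics/d.png

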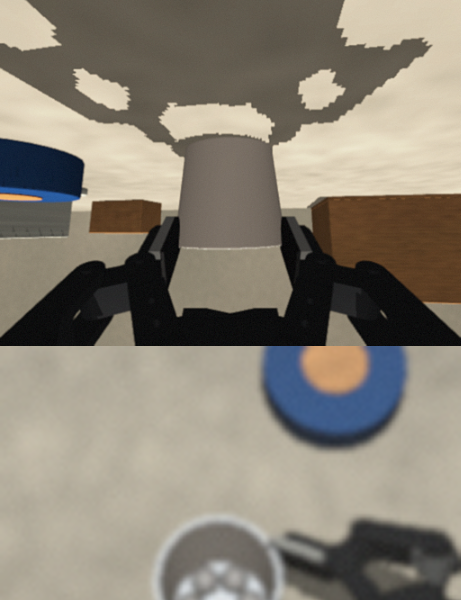

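The cup rim in the wrist view is a bit narrower than predicted, 115 px against 121. The gap is 58 mm, less than the cup's diameter, so the pads closed behind the widest line and pushed the cup forward. I'll reopen and measure again.

Emit:
send_rows(series=[0,0,0,0,0,0,1,0,0,0,0,0,0,1,0,0,0,0,0,0,1,0,0,0,0,0,0,1,0,0,0,0,0,0,1])

```text
clock: 5.07
tcp_pos: [0.4592, 0.3539, 0.0318]
orientation: [0.498, 0.076, 0.862, -0.044]
wrist_force: [1.2, -0.6, 0.2]
finger_gap: 0.085
```

```bash
python3 - <<'E'
from h import *
from scipy.optimize import minimize
im=read_camera("wrist"); i=camera_info("wrist"); d=silhouettes("wrist","cup")
for q in d[:2]: print(q["p"],q["box"])
m=d[0]["pixels"]; t=np.linspace(0,2*np.pi,60)
def hull(x,y):
    P=np.r_[np.c_[x+.035*np.cos(t),y+.035*np.sin(t),0*t+.062],np.c_[x+.029*np.cos(t),y+.029*np.sin(t),0*t]]
    return proj("wrist",P,i)
def box(x,y):
    h=hull(x,y); return np.r_[h.min(0),h.max(0)]
b=np.array(d[0]["box"]); ob=np.r_[b[:2],b[:2]+b[2:]]
for x in (.435,.44,.445,.45,.455,.46): print(x,box(x,.357).round(0), "obs",ob)
print(get_state()["tcp_pos"],get_state()["finger_gap"])
read_camera("side"); q=silhouettes("side","cup")[0]; ys,xs=np.nonzero(q["pixels"]); print(q["box"],xs.mean(),ys.mean())
read_camera("top"); q=silhouettes("top","cup")[0]; ys,xs=np.nonzero(q["pixels"]); print(q["box"],xs.mean(),ys.mean())
E
```

```text
0.81 [195.8, 151.6, 122.2, 126.7]
0.53 [0.0, 209.6, 98.8, 56.6]
0.435 [188. 150. 317. 281.] obs [195.8 151.6 318.  278.3]
0.44 [191. 154. 317. 280.] obs [195.8 151.6 318.  278.3]
0.445 [195. 157. 317. 279.] obs [195.8 151.6 318.  278.3]
0.45 [198. 160. 317. 278.] obs [195.8 151.6 318.  278.3]
0.455 [201. 163. 317. 277.] obs [195.8 151.6 318.  278.3]
0.46 [204. 165. 316. 277.] obs [195.8 151.6 318.  278.3]
[0.45926772 0.35381118 0.03182884] 0.08515598476459714
[229.8, 347.8, 41.2, 35.6] 251.625 364.56542056074767
[110.0, 225.6, 24.2, 25.4] 120.16421052631578 236.98736842105262
```

Emit:
send_rows(series=[-0.4,0.15,0.7,0,0,0,1,-0.4,0.15,0.7,0,0,0,1,-0.4,0.15,0.7,0,0,0,1,-0.4,0.15,0.7,0,0,0,0.5,-0.4,0.15,0.7,0,0,0,0.5,-0.4,0.15,0.7,0,0,0,0.5,-0.4,0.15,0.7,0,0,0,0.5,-0.4,0.15,0.7,0,0,0,0.5,-0.4,0.15,0.7,0,0,0,0.5,-0.4,0.15,0.7,0,0,0,0.5], newtons=40)

```text
clock: 6.2
tcp_pos: [0.4675, 0.3537, 0.0327]
orientation: [0.499, 0.077, 0.862, -0.044]
wrist_force: [-3.5, -2.0, 5.2]
finger_gap: 0.0651
```

```bash
python3 - <<'E'
from h import *
from scipy.optimize import minimize
im=read_camera("wrist"); i=camera_info("wrist"); d=silhouettes("wrist","cup")
print(d[0]["p"],d[0]["box"])
t=np.linspace(0,2*np.pi,60)
for x in (.440,.445,.45):
    P=np.r_[np.c_[x+.035*np.cos(t),.357+.035*np.sin(t),0*t+.062],np.c_[x+.029*np.cos(t),.357+.029*np.sin(t),0*t]]; h=proj("wrist",P,i); print(x,h.min(0),h.max(0)-h.min(0))
s=get_state(); print(s["tcp_pos"],s["finger_gap"],s["wrist_force"],s["joint_pos"].round(2))
E
```

```text
0.73 [192.7, 146.3, 128.3, 132.0]
0.44 [185.48126143 146.6585783 ] [132.24563061 132.86446523]
0.445 [189.28738596 150.14351805] [128.21004826 128.47573312]
0.45 [192.82577718 153.4114042 ] [124.45574047 124.36802315]
[0.46749946 0.35370884 0.03268406] 0.06503083447071688 [-3.27197588 -0.812407    4.63614754] [ 0.97  0.43 -0.94 -0.42 -0.91  0.83]
```

A gap of 65 mm matches the cup's diameter at that height, so this grasp is good. Lifting.

Emit:
send_rows(series=[-1.7,0,-1,0,0,0,0.5,-3.5,0,-2,0,0,0,0.5,-5.2,0,-3,0,0,0,0.5,-6.9,0,-4,0,0,0,0.5,-8.7,0,-5,0,0,0,0.5,-8.7,0,-5,0,0,0,0.5,-8.7,0,-5,0,0,0,0.5,-8.7,0,-5,0,0,0,0.5])

```text
clock: 6.97
tcp_pos: [0.4669, 0.3533, 0.131]
orientation: [0.498, 0.076, 0.863, -0.044]
wrist_force: [0.4, -0.0, -2.8]
finger_gap: 0.0649
```

```bash
python3 - <<'E'
from h import *
read_camera("wrist"); print(silhouettes("wrist","cup")[0]["box"])
s=get_state(); print(s["tcp_pos"],s["finger_gap"],s["wrist_force"],s["joint_pos"].round(2))
B=np.array([.530,.058,0]); 
for az,p in((-10,30),(-20,15),(-30,20)): 
    plan(B+[0.005,-.015,.14],ori(az,p),.0187)
E
```

```text
[190.9, 143.7, 129.2, 137.8]
[0.46676939 0.35289406 0.13017866] 0.06469909356028679 [-0.18128891 -0.06046197 -2.32423009] [ 0.97  0.2  -0.85 -0.1  -0.91  0.83]
tcp [0.4668 0.3529 0.1302] ->  [0.5509 0.0402 0.1307] | shift [ -6.87 -29.31  11.93] turn [-0.1 -0.   0.1]
tcp [0.4668 0.3529 0.1302] ->  [0.552  0.0368 0.1352] | shift [ -7.34 -29.63  11.84] turn [  9.1 -15.    3.9]
tcp [0.4668 0.3529 0.1302] ->  [0.5502 0.0342 0.1336] | shift [ -7.15 -29.91  11.81] turn [18.  -9.9  8.5]
```

Emit:
send_rows(series=[-3.5,-15,6,9,-5,4,0.5,-3.5,-15,6,9,-5,4,0.5,-3.5,-15,6,9,-5,4,0.5,-3.5,-15,6,9,-5,4,0.5,-7.1,-29,11.8,18,-9.9,8.5,0.5,-7.1,-29,11.8,18,-9.9,8.5,0.5,-7.1,-29,11.8,18,-9.9,8.5,0.5,-7.1,-29,11.8,18,-9.9,8.5,0.5,-7.1,-29,11.8,18,-9.9,8.5,0.5,-7.1,-29,11.8,18,-9.9,8.5,0.5])

```text
clock: 7.9
tcp_pos: [0.5822, 0.0919, 0.1555]
orientation: [0.537, 0.227, 0.796, -0.162]
wrist_force: [-0.6, 1.0, -2.2]
finger_gap: 0.0647
```

```bash
python3 - <<'E'
from h import *
s=get_state(); print(s["joint_pos"].round(2),s["wrist_force"].round(1))
G=np.array([.530,.028,.125]); plan(G,ori(-30,20)); plan(G,ori(-30,10))
E
```

```text
[ 0.49  0.22 -1.03 -0.56 -0.94  0.57] [-0.6  1.  -2.2]
tcp [0.5822 0.0919 0.1555] ->  [0.5452 0.0192 0.1186] | shift [ 3.24 -8.07  2.13] turn [-2.5 -1.9 -0.1]
tcp [0.5822 0.0919 0.1555] ->  [0.5459 0.0188 0.1218] | shift [ 2.92 -8.07  2.1 ] turn [ -2.5 -11.8   0.1]
```

```bash
python3 - <<'E'
from h import *
plan([.506,.041,.135],ori(-55,22)); plan([.506,.041,.135],ori(-55,30))
E
```

```text
tcp [0.5822 0.0919 0.1555] ->  [0.5159 0.0268 0.128 ] | shift [ 3.45 -9.01 -0.88] turn [20.7  0.3  9.2]
tcp [0.5822 0.0919 0.1555] ->  [0.5153 0.0277 0.1257] | shift [ 3.71 -8.96 -0.89] turn [20.   8.2 10.6]
```

Emit:
send_rows(series=[3,-9,-0.9,20.5,3,9.6,0.5,3,-9,-0.9,20.5,3,9.6,0.5,3,-9,-0.9,20.5,3,9.6,0.5,3,-9,-0.9,20.5,3,9.6,0.5,3,-9,-0.9,20.5,3,9.6,0.5,3,-9,-0.9,20.5,3,9.6,0.5,3,-9,-0.9,20.5,3,9.6,0.5,3,-9,-0.9,20.5,3,9.6,0.5])

```text
clock: 8.57
tcp_pos: [0.5166, 0.0278, 0.1321]
orientation: [0.479, 0.387, 0.748, -0.248]
wrist_force: [0.1, 0.4, -1.3]
finger_gap: 0.0647
```

```bash
python3 - <<'E'
from h import *
s=get_state(); print(s["joint_pos"].round(2),s["wrist_force"].round(1),rot(s["orientation"]).apply([0,0,1]).round(3))
plan([.506,.041,.125],ori(-55,22)); plan([.506,.041,.125],ori(-55,30))
E
```

```text
[ 0.5   0.27 -0.76  0.29 -1.13  1.3 ] [ 0.1  0.4 -1.3] [ 0.523 -0.742 -0.418]
tcp [0.5166 0.0278 0.1321] ->  [0.5159 0.0268 0.118 ] | shift [ 1.26 -0.11  0.63] turn [ 0.2 -2.7  0.1]
tcp [0.5166 0.0278 0.1321] ->  [0.5153 0.0277 0.1156] | shift [ 1.52 -0.11  0.62] turn [0.2 5.3 0.1]
```

Emit:
send_rows(series=[1.2,-0.1,0.6,0.2,-9,0.1,0.5,1.2,-0.1,0.6,0.2,-9,0.1,0.5,1.2,-0.1,0.6,0.2,-9,0.1,0.5,1.2,-0.1,0.6,0.2,-9,0.1,0.5])

```text
clock: 8.9
tcp_pos: [0.5154, 0.0264, 0.1185]
orientation: [0.535, 0.368, 0.707, -0.28]
wrist_force: [0.4, -1.1, -1.7]
finger_gap: 0.065
```

Emit:
send_rows(series=[0,0,0,0,0,-7,0.5,0,0,0,0,0,-14,0.5,0,0,0,0,0,-21,0.5,0,0,0,0,0,-28,0.5,0,0,0,0,0,-35,0.5,0,0,0,0,0,-40,0.5,0,0,0,0,0,-45,0.5,0,0,0,0,0,-50,0.5,0,0,0,0,0,-55,0.5,0,0,0,0,0,-60,0.5])

```text
clock: 9.73
tcp_pos: [0.5171, 0.0269, 0.1216]
orientation: [0.325, -0.034, 0.796, -0.509]
wrist_force: [-0.0, 0.3, -1.9]
finger_gap: 0.0649
```

```bash
python3 - <<'E'
from h import *
s=get_state(); print(s["joint_pos"].round(2),s["wrist_force"].round(1),s["finger_gap"],rot(s["orientation"]).apply([0,0,1]).round(3),s["tcp_pos"])
a=read_camera("top")[140:250,180:320]; b=read_camera("side")[170:290,200:330]
cv2.imwrite("pics/e.png",np.hstack([cv2.resize(a,(400,315)),cv2.resize(b,(390,315))]))
E
```

```text
[ 0.54  0.4  -0.81  0.12 -1.29  0.27] [-0.   0.3 -1.9] 0.064881784499581 [ 0.552 -0.789 -0.271] [0.51713037 0.0269423  0.12164526]
```

View pics/e.png

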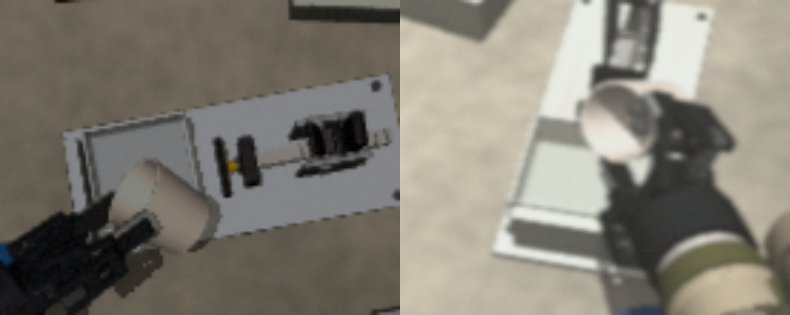

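At a 60° roll the top view shows the mouth at about crop (145,175), pointing up and left over the middle of the box, which spans x 85–200 and y 120–205. I'll go on tipping slowly.

Emit:
send_rows(series=[0,0,0,0,0,-4,0.5,0,0,0,0,0,-8,0.5,0,0,0,0,0,-12,0.5,0,0,0,0,0,-16,0.5,0,0,0,0,0,-20,0.5,0,0,0,0,0,-24,0.5,0,0,0,0,0,-28,0.5,0,0,0,0,0,-32,0.5,0,0,0,0,0,-36,0.5,0,0,0,0,0,-40,0.5])

```text
clock: 10.67
tcp_pos: [0.5169, 0.0268, 0.1209]
orientation: [0.131, -0.303, 0.737, -0.589]
wrist_force: [0.3, -0.9, -1.1]
finger_gap: 0.0651
```

Emit:
send_rows(series=[0,0,0,0,0,-5,0.5,0,0,0,0,0,-10,0.5,0,0,0,0,0,-15,0.5,0,0,0,0,0,-20,0.5,0,0,0,0,0,-25,0.5,0,0,0,0,0,-30,0.5,0,0,0,0,0,-35,0.5,0,0,0,0,0,-40,0.5,0,0,0,0,0,-45,0.5,0,0,0,0,0,-50,0.5])

```text
clock: 11.5
tcp_pos: [0.517, 0.0269, 0.1212]
orientation: [0.13, 0.587, -0.54, 0.59]
wrist_force: [-0.0, 1.2, -1.0]
finger_gap: 0.0656
```

Emit:
send_rows(series=[0,0,0,0,0,-8,0.5,0,0,0,0,0,-15,0.5,0,0,0,0,0,-15,0.5,0,0,0,0,0,-15,0.5,0,0,0,0,0,-15,0.5,0,0,0,0,0,-15,0.5])

```text
clock: 12.0
tcp_pos: [0.5166, 0.0267, 0.1201]
orientation: [0.206, 0.651, -0.459, 0.568]
wrist_force: [0.1, 0.4, -0.9]
finger_gap: 0.0647
```

```bash
python3 - <<'E'
from h import *
s=get_state(); print(s["clock"],s["joint_pos"].round(2),s["wrist_force"].round(2),s["finger_gap"],s["tcp_pos"])
a=read_camera("top"); print([(round(d["p"],2),d["box"]) for d in silhouettes("top","ball0_center")])
b=read_camera("side"); print([(round(d["p"],2),d["box"]) for d in silhouettes("side","ball0_center")])
cv2.imwrite("pics/f.png",np.hstack([cv2.resize(a[150:240,190:290],(400,360),interpolation=2),cv2.resize(b[190:290,200:300],(360,360),interpolation=2)]))
E
```

```text
12.0 [ 0.54  0.4  -0.81  0.12 -1.29 -1.56] [ 0.09  0.4  -0.86] 0.0647268994004823 [0.51656616 0.02670966 0.12013232]
[(0.42, [221.2, 192.0, 29.2, 30.8])]
[]
```

View pics/f.png

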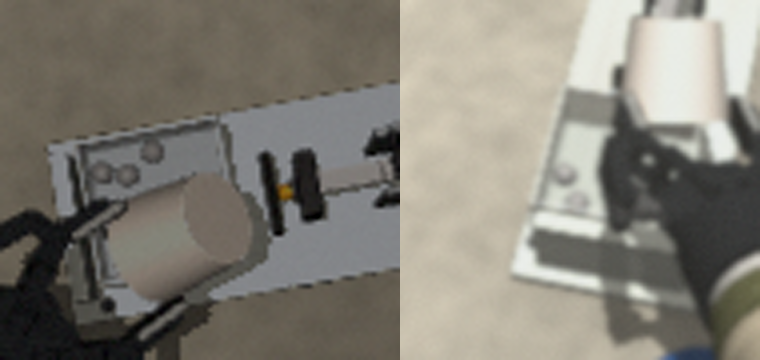

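The wrist's vertical force went from −1.9 to −0.9 N, which is the weight of the six balls. Three balls show in the box and the cup hides the rest. Now I'll lift and roll back.

```bash
python3 - <<'E'
from h import *
s=get_state();R0=rot(s["orientation"]); print("up 5cm, back-left:",(R0.inv().apply([-.01,.03,.05])*100).round(1))
E
```

```text
up 5cm, back-left: [ 3.6 -1.9 -4.3]
```

Emit:
send_rows(series=[3.6,-1.9,-4.3,0,0,0,0.5,3.6,-1.9,-4.3,0,0,0,0.5,3.6,-1.9,-4.3,0,0,7,0.5,3.6,-1.9,-4.3,0,0,14,0.5,3.6,-1.9,-4.3,0,0,21,0.5,3.6,-1.9,-4.3,0,0,28,0.5,3.6,-1.9,-4.3,0,0,35,0.5,3.6,-1.9,-4.3,0,0,42,0.5,3.6,-1.9,-4.3,0,0,49,0.5,3.6,-1.9,-4.3,0,0,56,0.5])

```text
clock: 13.03
tcp_pos: [0.5062, 0.057, 0.1694]
orientation: [0.086, -0.358, 0.712, -0.598]
wrist_force: [-0.6, 0.8, -1.1]
finger_gap: 0.0647
```

Emit:
send_rows(series=[0,0,0,0,0,7,0.5,0,0,0,0,0,14,0.5,0,0,0,0,0,21,0.5,0,0,0,0,0,28,0.5,0,0,0,0,0,35,0.5,0,0,0,0,0,42,0.5,0,0,0,0,0,49,0.5,0,0,0,0,0,56,0.5,0,0,0,0,0,63,0.5,0,0,0,0,0,70,0.5])

```text
clock: 13.87
tcp_pos: [0.5062, 0.0569, 0.1694]
orientation: [0.413, 0.115, 0.789, -0.441]
wrist_force: [0.5, -0.1, -2.0]
finger_gap: 0.0651
```

```bash
python3 - <<'E'
from h import *
s=get_state();print(s["clock"],s["joint_pos"].round(2),s["wrist_force"].round(2))
Rt=ori(-10,30); plan([.4675,.3537,.125],Rt,0)
E
```

```text
13.8667 [ 0.61  0.36 -0.65  0.56 -1.3   0.9 ] [ 0.53 -0.05 -1.99]
tcp [0.5062 0.0569 0.1694] ->  [0.4675 0.3537 0.125 ] | shift [  0.35  17.93 -24.37] turn [-43.8  -1.   19.1]
```

Emit:
send_rows(series=[0.2,6,-8,-15,0,6,0.5,0.2,6,-8,-15,0,6,0.5,0.2,12,-16,-30,0,12,0.5,0.2,12,-16,-30,0,12,0.5,0.3,17.9,-24.4,-43.8,-1,19.1,0.5,0.3,17.9,-24.4,-43.8,-1,19.1,0.5,0.3,17.9,-24.4,-43.8,-1,19.1,0.5,0.3,17.9,-24.4,-43.8,-1,19.1,0.5,0.3,17.9,-24.4,-43.8,-1,19.1,0.5,0.3,17.9,-24.4,-43.8,-1,19.1,0.5])

```text
clock: 14.7
tcp_pos: [0.4667, 0.3536, 0.1248]
orientation: [0.496, 0.073, 0.864, -0.046]
wrist_force: [-0.2, 0.6, -2.0]
finger_gap: 0.0648
```

```bash
python3 - <<'E'
from h import *
s=get_state();print(s["clock"],s["joint_pos"].round(2),s["wrist_force"].round(2))
Rt=ori(-10,30); plan([.4675,.3537,.060],Rt,0)
a=read_camera("top"); b=read_camera("side"); w=read_camera("wrist"); print(silhouettes("wrist","cup")[0]["box"])
cv2.imwrite("pics/g.png",np.vstack([np.hstack([cv2.resize(a[160:230,195:275],(400,350),interpolation=2),cv2.resize(b[200:270,225:305],(400,350),interpolation=2)]),np.hstack([cv2.resize(b[280:384,190:320],(400,250)),cv2.resize(w[130:330],(400,250))])]))
E
```

```text
14.7 [ 0.97  0.21 -0.86 -0.11 -0.91  0.83] [-0.24  0.6  -2.03]
tcp [0.4667 0.3536 0.1248] ->  [0.4675 0.3537 0.06  ] | shift [5.56 0.08 3.32] turn [-0.2 -0.2  0.4]
[192.4, 145.4, 128.5, 136.0]
```

View pics/g.png

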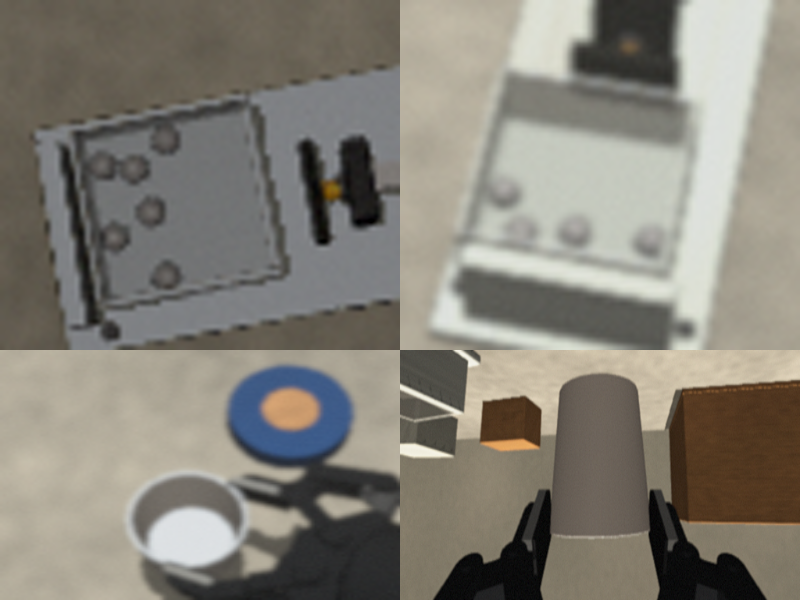

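All six balls lie in the box, at crop (165,138), (103,165), (133,170), (150,212), (115,238) and (165,275). The cup is empty and upright, and sits in the hand as before. Lowering it.

Emit:
send_rows(series=[2,0,1.2,0,0,0.2,0.5,4,0,2.4,0,0,0.2,0.5,6,0,3.5,0,0,0.2,0.5,7,0,4.1,0,0,0.2,0.5,7.3,0,4.3,0,0,0.2,0.5,7.6,0,4.4,0,0,0.2,0.5,7.8,0,4.5,0,0,0.2,0.5,7.9,0,4.6,0,0,0.2,0.5,7.9,0,4.6,0,0,0.2,0.5])

```text
clock: 15.65
tcp_pos: [0.4671, 0.3536, 0.0343]
orientation: [0.497, 0.075, 0.864, -0.044]
wrist_force: [-0.4, -0.4, 0.1]
finger_gap: 0.0647
```

Emit:
send_rows(series=[0,0,0,0,0,0,1,0,0,0,0,0,0,1,0,0,0,0,0,0,1,0,0,0,0,0,0,1,0,0,0,0,0,0,1,0,0,-1,0,0,0,1,0,0,-3,0,0,0,1,0,0,-6,0,0,0,1,0,0,-9,0,0,0,1,0,0,-12,0,0,0,1])

```text
clock: 16.48
tcp_pos: [0.3635, 0.3708, 0.0948]
orientation: [0.496, 0.075, 0.864, -0.045]
wrist_force: [0.3, 0.7, -1.0]
finger_gap: 0.085
```

```bash
python3 - <<'E'
from h import *
s=get_state();print(s["clock"],s["joint_pos"].round(2),s["wrist_force"].round(2))
w=read_camera("wrist");i=camera_info("wrist"); print(silhouettes("wrist","cup")[0]["box"])
t=np.linspace(0,2*np.pi,60)
for x in (.44,.445):
    P=np.r_[np.c_[x+.035*np.cos(t),.357+.035*np.sin(t),0*t+.062],np.c_[x+.029*np.cos(t),.357+.029*np.sin(t),0*t]]; h=proj("wrist",P,i); print(x,h.min(0),h.max(0)-h.min(0))
# trigger straddle: tool down, tool y along jig y
y=np.array([-.148,.989,0]); O=np.array([.5346,-.0141,0])
for sg in (1,-1):
    Y=sg*y; Z=np.array([0,0,-1.]); Rt=R.from_matrix(np.c_[np.cross(Y,Z),Y,Z])
    plan(O-.10*y+[0,0,.30],Rt,0)
E
```

```text
16.4833 [ 1.2   0.27 -0.82  0.17 -1.01  1.2 ] [ 0.31  0.69 -0.99]Traceback (most recent call last):
  File "<stdin>", line 3, in <module>
IndexError: list index out of range
```

```bash
cat >> h.py <<'E'
jy=np.array([-.148,.989,0]); O=np.array([.5346,-.0141,0])
def down(sg):
    Y=sg*jy; Z=np.array([0,0,-1.]); return R.from_matrix(np.c_[np.cross(Y,Z),Y,Z])
E
python3 - <<'E'
from h import *
for c in ("side","top"):
    read_camera(c); print(c,[(round(d["p"],2),d["box"]) for d in silhouettes(c,"cup")][:2])
s=get_state();R0=rot(s["orientation"]); print("up15",(R0.inv().apply([0,0,.15])*100).round(1))
for sg in (1,-1): plan(O-.10*jy+[0,0,.24],down(sg),0)
E
```

```text
side [(0.86, [231.9, 347.0, 37.3, 36.7])]
top [(0.59, [108.7, 225.2, 27.0, 24.9]), (0.48, [253.6, 186.1, 62.3, 21.1])]
up15 [-13.   -0.   -7.5]
tcp [0.3649 0.3714 0.0936] ->  [ 0.5494 -0.113   0.24  ] | shift [-25.98 -44.51  15.65] turn [ -9.7  59.2 -16.8]
tcp [0.3649 0.3714 0.0936] ->  [ 0.5494 -0.113   0.24  ] | shift [-25.98 -44.51  15.65] turn [ 81.4  13.4 141.7]
```

The cup stands upright at its old place: its silhouette box in the side view matches the one from the start. Next I'll raise the hand and rotate it to point down.

Emit:
send_rows(series=[-4,0,-2,0,0,0,1,-8,0,-4,-1,7,-2,1,-13,0,-7,-2,14,-4,1,-13,-4,-7,-4,21,-6,1,-14,-8,-5,-5,28,-8,1,-16,-12,-2,-6,35,-10,1,-18,-16,0,-7,42,-12,1,-19,-20,2,-8,49,-14,1,-20,-24,5,-9,55,-16,1,-22,-28,8,-9.7,59,-16.8,1])

```text
clock: 17.62
tcp_pos: [0.4582, 0.1298, 0.2456]
orientation: [0.024, -0.068, 0.997, -0.002]
wrist_force: [0.8, 1.6, 0.5]
finger_gap: 0.0853
```

```bash
python3 - <<'E'
from h import *
s=get_state(); print(s["joint_pos"].round(2)); plan(O-.098*jy+[0,0,.24],down(1),0)
E
```

```text
[ 0.11  0.07 -0.14  1.32 -0.01 -0.03]
tcp [0.4582 0.1298 0.2456] ->  [ 0.5491 -0.111   0.24  ] | shift [ -5.68 -25.09   1.01] turn [-0.4  2.8 -0.7]
```

Emit:
send_rows(series=[-5.7,-25.1,1,-0.4,2.8,-0.7,1,-5.7,-25.1,1,-0.4,2.8,-0.7,1,-5.7,-25.1,1,-0.4,2.8,-0.7,1,-5.7,-25.1,1,-0.4,2.8,-0.7,1,-5.7,-25.1,1,-0.4,2.8,-0.7,1,-5.7,-25.1,1,-0.4,2.8,-0.7,1,-5.7,-25.1,1,-0.4,2.8,-0.7,1,-5.7,-25.1,1,-0.4,2.8,-0.7,1,-5.7,-25.1,1,-0.4,2.8,-0.7,1])

```text
clock: 18.37
tcp_pos: [0.5476, -0.1092, 0.2379]
orientation: [-0.002, -0.073, 0.997, -0.001]
wrist_force: [0.2, 0.6, 1.3]
finger_gap: 0.0851
```

```bash
python3 - <<'E'
from h import *
plan(O-.098*jy+[0,0,.24],down(1),0)
w=read_camera("wrist"); i=camera_info("wrist"); print(i["xyz"])
cx=np.array([jy[1],-jy[0],0])
for n,y,z in(("handle",-.121,.18),("handle",-.109,.18),("blade out",-.072,.178)):
    print(n,[proj("wrist",O+y*jy+x*cx+[0,0,z],i)[0].round(0).tolist() for x in(-.014,.014)])
cv2.imwrite("pics/i.png",w)
E
```

```text
tcp [ 0.5476 -0.1092  0.2379] ->  [ 0.5491 -0.111   0.24  ] | shift [-0.12 -0.2  -0.21] turn [-0.1 -0.2 -0.1]
[ 0.46974087 -0.11866344  0.41608653]
handle [[223.0, 181.0], [224.0, 212.0]]
handle [[238.0, 181.0], [238.0, 212.0]]
blade out [[282.0, 180.0], [281.0, 212.0]]
```

View pics/i.png

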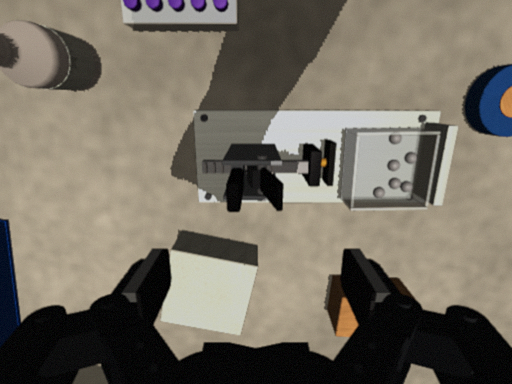

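The handle top (x 226–242, y 180–210) and the blade's outer edge (x about 282) match the projections to within about 3 px and lie centred between the fingers. Descending to straddle them.

Emit:
send_rows(series=[-0.1,-0.2,3,-0.1,-0.2,-0.1,1,-0.1,-0.2,6,-0.1,-0.2,-0.1,1,-0.1,-0.2,8,-0.1,-0.2,-0.1,1,-0.1,-0.2,9.8,-0.1,-0.2,-0.1,1,-0.1,-0.2,9.8,-0.1,-0.2,-0.1,1,-0.1,-0.2,9.8,-0.1,-0.2,-0.1,1,-0.1,-0.2,9.8,-0.1,-0.2,-0.1,1], newtons=120)

```text
clock: 19.0
tcp_pos: [0.5497, -0.1095, 0.1429]
orientation: [0.002, -0.076, 0.997, -0.001]
wrist_force: [0.8, -0.5, -0.9]
finger_gap: 0.0856
```

```bash
cat >> h.py <<'E'
def st():
    s=get_state(); p=s["tcp_pos"]-O; print("t",s["clock"],"jig y",(p@jy).round(4),"z",s["tcp_pos"][2].round(4),"F along -jy",(s["wrist_force"]@jy).round(2),s["wrist_force"].round(1),"gap",round(s["finger_gap"],4))
E
python3 - <<'E'
from h import *
st()
E
```

```text
t 19.0 jig y -0.0966 z 0.1429 F along -jy -0.58 [ 0.8 -0.5 -0.9] gap 0.0856
```

Emit:
send_rows(series=[0,-1.5,0,0,0,0,1,0,-2,0,0,0,0,1,0,-2.4,0,0,0,0,1,0,-2.4,0,0,0,0,1])

```text
clock: 19.33
tcp_pos: [0.5535, -0.1355, 0.1423]
orientation: [0.002, -0.075, 0.997, -0.001]
wrist_force: [-0.2, 0.1, 0.6]
finger_gap: 0.0854
```

Emit:
send_rows(series=[0,-0.4,0,0,0,0,1,0,-0.7,0,0,0,0,1,0,-0.7,0,0,0,0,1])

```text
clock: 19.58
tcp_pos: [0.554, -0.1416, 0.1415]
orientation: [0.001, -0.075, 0.997, -0.001]
wrist_force: [0.4, 0.1, -0.0]
finger_gap: 0.0852
```

Emit:
send_rows(series=[0,-0.4,0,0,0,0,1,0,-0.6,0,0,0,0,1,0,-0.6,0,0,0,0,1])

```text
clock: 19.83
tcp_pos: [0.5549, -0.1473, 0.1415]
orientation: [0.001, -0.075, 0.997, -0.001]
wrist_force: [-0.1, -0.5, -0.7]
finger_gap: 0.0851
```

```bash
python3 - <<'E'
from h import *
st()
a=read_camera("top")[150:240,190:330]; st()
d=silhouettes("top","jig")
cv2.imwrite("pics/t1.png",a)
E
```

```text
t 19.8333 jig y -0.1348 z 0.1415 F along -jy -0.48 [-0.1 -0.5 -0.7] gap 0.0851
t 19.8833 jig y -0.1345 z 0.1415 F along -jy -0.16 [ 0.  -0.2 -0.4] gap 0.0855
```

```bash
python3 - <<'E'
from h import *
w=read_camera("wrist"); sd=read_camera("side")
cv2.imwrite("pics/j.png",np.hstack([cv2.resize(w[130:330,120:380],(520,400)),cv2.resize(sd[110:230,230:310],(270,400),interpolation=2)]))
E
```

```text
(no output)
```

View pics/j.png

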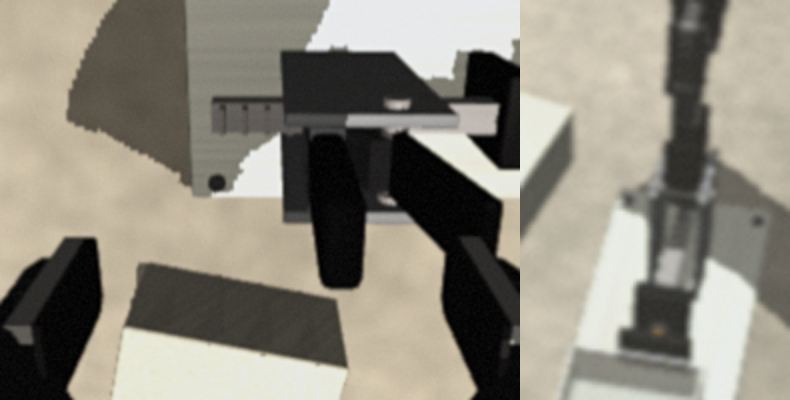

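```bash
python3 - <<'E'
from h import *
i=camera_info("wrist"); s=get_state(); p=s["tcp_pos"]; cx=np.array([jy[1],-jy[0],0])
cr=lambda P:((proj("wrist",P,i)[0]-[120,130])*2).round(0).tolist()
for dz in (0,.013,.03):
    print("finger",dz,[cr(p+.0425*jy+x*cx+[0,0,dz]) for x in(-.011,.011)])
for y,z in((-.072,.178),(-.075,.164),(-.121,.18),(-.109,.18)): print(y,z,[cr(O+y*jy+x*cx+[0,0,z]) for x in(-.013,.013)])
print((p-O)@cx)
E
```

```text
finger 0 [[402.0, 156.0], [397.0, 218.0]]
finger 0.013 [[411.0, 172.0], [405.0, 237.0]]
finger 0.03 [[425.0, 196.0], [418.0, 267.0]]
-0.072 0.178 [[507.0, 199.0], [495.0, 285.0]]
-0.075 0.164 [[478.0, 177.0], [468.0, 258.0]]
-0.121 0.18 [[320.0, 202.0], [317.0, 289.0]]
-0.109 0.18 [[366.0, 202.0], [361.0, 289.0]]
0.00026153982528585515
```

No force, and the blade is still released at crop x 400–503, so the finger tips pass above it. Open, they stand farther behind the TCP than I assumed, which also fits the first cup grip. I'll centre the hand, go partly closed so the pads swing forward, and descend further.

Emit:
send_rows(series=[0,2,-1,0,0,0,0.85,0,3.75,-1,0,0,0,0.72,0,3.75,-1,0,0,0,0.72,0,3.75,0,0,0,0,0.72,0,3.75,1,0,0,0,0.72,0,3.75,1.5,0,0,0,0.72,0,3.75,2,0,0,0,0.72,0,3.75,2,0,0,0,0.72])

```text
clock: 20.7
tcp_pos: [0.548, -0.11, 0.1194]
orientation: [-0.0, -0.075, 0.997, -0.0]
wrist_force: [-0.7, -0.4, 0.3]
finger_gap: 0.0614
```

```bash
python3 - <<'E'
from h import *
st()
E
```

```text
t 20.7 jig y -0.0969 z 0.1194 F along -jy -0.26 [-0.7 -0.4  0.3] gap 0.0614
```

Emit:
send_rows(series=[0,-0.5,0,0,0,0,0.72,0,-1,0,0,0,0,0.72,0,-1,0,0,0,0,0.72])

```text
clock: 20.95
tcp_pos: [0.5505, -0.12, 0.1217]
orientation: [0.001, -0.075, 0.997, -0.0]
wrist_force: [-1.4, 3.3, 0.7]
finger_gap: 0.0612
```

Emit:
send_rows(series=[0,-0.5,0,0,0,0,0.72,0,-0.8,0,0,0,0,0.72,0,-0.8,0,0,0,0,0.72])

```text
clock: 21.2
tcp_pos: [0.5518, -0.1271, 0.1222]
orientation: [0.001, -0.076, 0.997, 0.0]
wrist_force: [-2.3, 4.5, 3.9]
finger_gap: 0.0612
```

```bash
python3 - <<'E'
from h import *
st()
w=read_camera("wrist"); st()
a=read_camera("side"); st()
cv2.imwrite("pics/k.png",np.hstack([cv2.resize(w[130:330,120:380],(520,400)),cv2.resize(a[110:230,230:310],(270,400),interpolation=2)]))
E
```

```text
t 21.2 jig y -0.1143 z 0.1222 F along -jy 4.82 [-2.3  4.5  3.9] gap 0.0612
t 21.25 jig y -0.1142 z 0.1223 F along -jy 5.49 [-2.1  5.2  4. ] gap 0.0617
t 21.3 jig y -0.1142 z 0.1222 F along -jy 4.35 [-2.2  4.1  3.5] gap 0.0615
```

Emit:
send_rows(series=[0,-0.4,0,0,0,0,0.72,0,-0.8,0,0,0,0,0.72,0,-0.8,0,0,0,0,0.72])

```text
clock: 21.55
tcp_pos: [0.553, -0.1343, 0.1224]
orientation: [0.001, -0.076, 0.997, 0.001]
wrist_force: [-2.8, 7.5, 5.6]
finger_gap: 0.0616
```

Emit:
send_rows(series=[0,-0.2,0,0,0,0,0.72,0,-0.4,0,0,0,0,0.72,0,-0.4,0,0,0,0,0.72])

```text
clock: 21.8
tcp_pos: [0.5535, -0.1379, 0.1222]
orientation: [0.001, -0.076, 0.997, 0.001]
wrist_force: [-2.2, 7.3, 5.1]
finger_gap: 0.0618
```

```bash
python3 - <<'E'
from h import *
st()
w=read_camera("wrist"); st()
a=read_camera("top"); st()
cv2.imwrite("pics/l.png",np.hstack([cv2.resize(w[130:330,120:380],(420,400)),cv2.resize(a[160:230,195:265],(380,400),interpolation=2)]))
E
```

```text
t 21.8 jig y -0.1252 z 0.1222 F along -jy 7.5 [-2.2  7.3  5.1] gap 0.0618
t 21.85 jig y -0.1251 z 0.1222 F along -jy 7.25 [-2.3  7.   4.6] gap 0.0617
t 21.9 jig y -0.1252 z 0.1222 F along -jy 6.97 [-2.2  6.7  4.5] gap 0.0617
```

View pics/l.png

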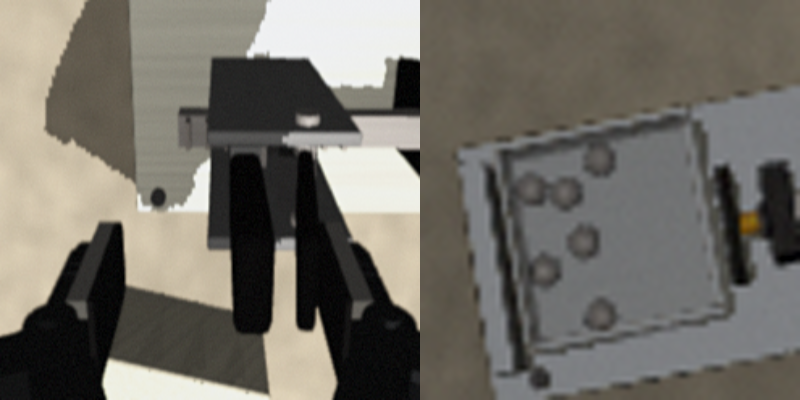

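Stroke 1 worked: the blade is now upright beside the handle, and the pad (crop x about 735) has come up to the box wall (x about 725). I'll release fully and measure the jaw numerically from the top picture.

Emit:
send_rows(series=[0,1.5,0,0,0,0,0.72,0,2.9,0,0,0,0,0.72,0,2.9,0,0,0,0,0.72,0,2.9,0,0,0,0,0.72])

```text
clock: 22.23
tcp_pos: [0.5494, -0.11, 0.1217]
orientation: [0.001, -0.076, 0.997, -0.001]
wrist_force: [-0.2, -0.5, -0.7]
finger_gap: 0.0617
```

```bash
cat >> h.py <<'E'
def prof(im,z=.05,xs=np.linspace(-.018,.018,25),ys=np.arange(-.06,.14,.0005)):
    "mean brightness along jig y on the plane z, and the dark bands' edges"
    i=camera_info("top"); cx=np.array([jy[1],-jy[0],0]); g=cv2.cvtColor(im,cv2.COLOR_BGR2GRAY).astype(np.float32)
    P=np.array([[O+y*jy+x*cx+[0,0,z] for x in xs] for y in ys]).reshape(-1,3)
    q=proj("top",P,i).astype(np.float32).reshape(len(ys),len(xs),2)
    v=cv2.remap(g,q[...,0],q[...,1],cv2.INTER_CUBIC).mean(1); th=85
    c=np.nonzero(np.diff((v<th).astype(int)))[0]
    print("edges mm",[(float(round(1000*(ys[k]+.0005*(v[k]-th)/(v[k]-v[k+1])),1)),"dn" if v[k]>th else "up") for k in c]); return v
E
python3 - <<'E'
from h import *
st(); v=prof(read_camera("top")); print(v[::6].astype(int).tolist()); st()
E
```

```text
t 22.2333 jig y -0.097 z 0.1217 F along -jy -0.47 [-0.2 -0.5 -0.7] gap 0.0617
edges mm [(-42.0, 'up'), (-21.2, 'dn'), (-2.2, 'up'), (6.4, 'dn'), (22.4, 'up'), (114.6, 'dn'), (120.6, 'up'), (123.3, 'dn'), (130.4, 'up')]
[43, 39, 40, 50, 66, 69, 84, 113, 118, 115, 117, 116, 115, 81, 22, 26, 26, 28, 31, 74, 104, 111, 90, 43, 12, 30, 75, 77, 105, 114, 112, 113, 112, 113, 112, 113, 113, 113, 113, 113, 113, 113, 112, 112, 112, 112, 108, 94, 98, 99, 100, 103, 112, 109, 98, 97, 98, 101, 90, 68, 76, 90, 25, 52, 120, 126, 126]
t 22.2833 jig y -0.0976 z 0.1217 F along -jy -0.42 [-1.1 -0.6  0.4] gap 0.0615
```

```bash
python3 - <<'E'
from h import *
im=np.full((384,512,3),200,np.uint8); im[150:240,190:330]=cv2.imread("pics/t1.png"); v=prof(im); print(v[::6].astype(int).tolist())
E
```

```text
edges mm [(-36.5, 'dn'), (-17.6, 'up'), (-8.8, 'dn'), (2.5, 'up'), (19.3, 'dn'), (22.4, 'up'), (114.7, 'dn'), (120.5, 'up'), (123.3, 'dn'), (130.4, 'up')]
[117, 117, 119, 119, 118, 116, 117, 116, 73, 20, 27, 27, 27, 25, 77, 105, 112, 88, 35, 12, 29, 98, 131, 127, 127, 128, 104, 75, 107, 115, 112, 114, 114, 114, 114, 114, 114, 114, 114, 114, 113, 114, 114, 114, 114, 114, 110, 95, 99, 100, 101, 104, 113, 111, 99, 98, 99, 102, 91, 68, 77, 92, 24, 53, 120, 128, 127]
```

Emit:
send_rows(series=[0,-0.8,0,0,0,0,0.72,0,-1.3,0,0,0,0,0.72,0,-1.8,0,0,0,0,0.72,0,-2.2,0,0,0,0,0.72,0,-2.2,0,0,0,0,0.72])

```text
clock: 22.7
tcp_pos: [0.5528, -0.1325, 0.1219]
orientation: [0.001, -0.075, 0.997, 0.001]
wrist_force: [-1.2, 6.8, 4.5]
finger_gap: 0.0613
```

```bash
python3 - <<'E'
from h import *
st(); prof(read_camera("top")); st()
E
```

```text
t 22.7 jig y -0.1198 z 0.1219 F along -jy 6.95 [-1.2  6.8  4.5] gap 0.0613
edges mm [(-16.5, 'dn'), (2.1, 'up'), (11.1, 'dn'), (23.1, 'up'), (114.6, 'dn'), (120.5, 'up'), (123.3, 'dn'), (130.4, 'up')]
t 22.75 jig y -0.1196 z 0.1219 F along -jy 6.41 [0.1 6.5 4.3] gap 0.0614
```

Emit:
send_rows(series=[0,-0.3,0,0,0,0,0.72,0,-0.6,0,0,0,0,0.72,0,-0.6,0,0,0,0,0.72])

```text
clock: 23.0
tcp_pos: [0.5535, -0.1371, 0.1217]
orientation: [0.001, -0.076, 0.997, 0.002]
wrist_force: [-0.6, 9.5, 5.1]
finger_gap: 0.0616
```

```bash
python3 - <<'E'
from h import *
st(); prof(read_camera("top")); st()
E
```

```text
t 23.0 jig y -0.1244 z 0.1217 F along -jy 9.48 [-0.6  9.5  5.1] gap 0.0616
edges mm [(-12.2, 'dn'), (6.3, 'up'), (15.1, 'dn'), (26.9, 'up'), (117.5, 'dn'), (124.2, 'up'), (126.1, 'dn'), (130.5, 'up')]
t 23.05 jig y -0.1244 z 0.1217 F along -jy 8.5 [0.2 8.6 4.5] gap 0.0618
```

Emit:
send_rows(series=[0,1.5,0,0,0,0,0.72,0,2.9,0,0,0,0,0.72,0,2.9,0,0,0,0,0.72,0,2.9,0,0,0,0,0.72])

```text
clock: 23.38
tcp_pos: [0.549, -0.1094, 0.1214]
orientation: [0.001, -0.076, 0.997, -0.001]
wrist_force: [-0.0, 0.7, 0.9]
finger_gap: 0.0616
```

Emit:
send_rows(series=[0,-0.8,0,0,0,0,0.72,0,-1.2,0,0,0,0,0.72,0,-1.5,0,0,0,0,0.72,0,-1.5,0,0,0,0,0.72])

```text
clock: 23.72
tcp_pos: [0.5516, -0.1251, 0.1217]
orientation: [0.001, -0.075, 0.997, -0.0]
wrist_force: [-1.0, 3.5, 3.3]
finger_gap: 0.0617
```

```bash
python3 - <<'E'
from h import *
st(); prof(read_camera("top")); st()
E
```

```text
t 23.7167 jig y -0.1123 z 0.1217 F along -jy 3.59 [-1.   3.5  3.3] gap 0.0617
edges mm [(-12.2, 'dn'), (6.4, 'up'), (15.3, 'dn'), (27.0, 'up'), (117.6, 'dn'), (124.8, 'up'), (126.1, 'dn'), (130.5, 'up')]
t 23.7667 jig y -0.1122 z 0.1217 F along -jy 3.2 [-0.3  3.2  3.4] gap 0.0615
```

Emit:
send_rows(series=[0,-0.3,0,0,0,0,0.72,0,-0.6,0,0,0,0,0.72,0,-0.6,0,0,0,0,0.72])

```text
clock: 24.02
tcp_pos: [0.5524, -0.1296, 0.122]
orientation: [0.001, -0.076, 0.997, 0.0]
wrist_force: [-0.7, 7.5, 5.4]
finger_gap: 0.0613
```

```bash
python3 - <<'E'
from h import *
st(); prof(read_camera("top")); st()
E
```

```text
t 24.0167 jig y -0.1169 z 0.122 F along -jy 7.49 [-0.7  7.5  5.4] gap 0.0613
edges mm [(-9.4, 'dn'), (8.9, 'up'), (16.9, 'dn'), (29.2, 'up'), (120.5, 'dn'), (127.3, 'up')]
t 24.0667 jig y -0.1168 z 0.122 F along -jy 6.81 [-0.7  6.8  5.1] gap 0.0616
```

Emit:
send_rows(series=[0,-0.3,0,0,0,0,0.72,0,-0.6,0,0,0,0,0.72,0,-0.6,0,0,0,0,0.72])

```text
clock: 24.32
tcp_pos: [0.553, -0.1338, 0.122]
orientation: [0.001, -0.076, 0.997, 0.002]
wrist_force: [-1.4, 12.3, 6.9]
finger_gap: 0.0614
```

```bash
python3 - <<'E'
from h import *
st(); prof(read_camera("top")); st()
E
```

```text
t 24.3167 jig y -0.1211 z 0.122 F along -jy 12.36 [-1.4 12.3  6.9] gap 0.0614
edges mm [(-6.0, 'dn'), (12.4, 'up'), (16.9, 'dn'), (29.2, 'up'), (120.4, 'dn'), (127.3, 'up')]
t 24.3667 jig y -0.121 z 0.122 F along -jy 11.98 [-1.7 11.9  7.5] gap 0.0615
```

The box is at the stop: the pad face and the box edges no longer move. The block-to-pad distance shrank from 8.8 to 4.5 mm, so the pad is in about 4.3 mm. A little more.

Emit:
send_rows(series=[0,-0.2,0,0,0,0,0.72,0,-0.35,0,0,0,0,0.72,0,-0.35,0,0,0,0,0.72])

```text
clock: 24.62
tcp_pos: [0.5533, -0.136, 0.1218]
orientation: [0.001, -0.077, 0.997, 0.003]
wrist_force: [-1.1, 14.8, 8.1]
finger_gap: 0.0616
```

```bash
python3 - <<'E'
from h import *
st(); im=read_camera("top"); prof(im); st(); s=read_camera("side")
for c in("side","top"): print([(round(d["p"],2),d["box"]) for d in silhouettes(c,"cup")][:1])
cv2.imwrite("pics/m.png",np.hstack([cv2.resize(im[160:230,195:275],(400,350),interpolation=2),cv2.resize(s[200:384,190:350],(390,350),interpolation=2)]))
st()
E
```

```text
t 24.6167 jig y -0.1233 z 0.1218 F along -jy 14.8 [-1.1 14.8  8.1] gap 0.0616
edges mm [(-4.1, 'dn'), (14.7, 'up'), (16.9, 'dn'), (29.2, 'up'), (120.4, 'dn'), (127.3, 'up')]
t 24.6667 jig y -0.1233 z 0.1219 F along -jy 14.87 [-1.1 14.9  7.2] gap 0.0613
[(0.82, [233.7, 346.9, 38.1, 37.1])]
[(0.55, [111.0, 224.1, 24.5, 25.2])]
t 24.8167 jig y -0.1233 z 0.1219 F along -jy 13.76 [-1.4 13.7  8.3] gap 0.0616
```

View pics/m.png

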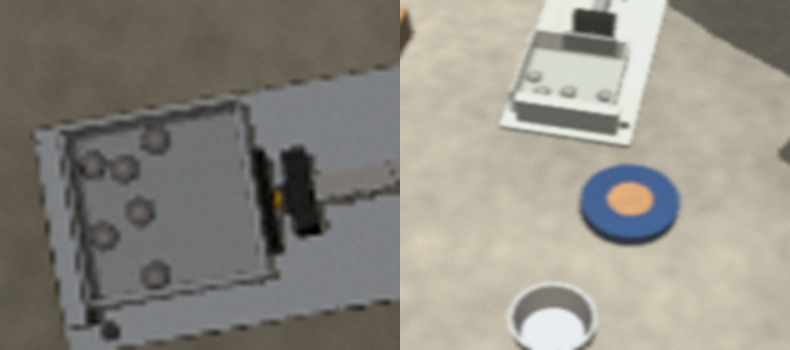

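The box is against the stop with all six balls in it, and the cup is standing and untouched. The image puts the pad at 6.2–6.6 mm, while the force suggests somewhat less. I'll add about 1 mm to sit mid-range on both estimates, then hold and hand in.

Emit:
send_rows(series=[0,-0.1,0,0,0,0,0.72,0,-0.13,0,0,0,0,0.72,0,-0.13,0,0,0,0,0.72,0,-0.13,0,0,0,0,0.72,0,-0.13,0,0,0,0,0.72])

```text
clock: 25.23
tcp_pos: [0.5535, -0.1367, 0.1218]
orientation: [0.001, -0.077, 0.997, 0.003]
wrist_force: [-1.4, 16.2, 7.0]
finger_gap: 0.0615
```

```bash
python3 - <<'E'
from h import *
st(); prof(read_camera("top")); st(); hand_in()
E
```

```text
t 25.2333 jig y -0.1241 z 0.1218 F along -jy 16.27 [-1.4 16.2  7. ] gap 0.0615
edges mm [(-3.6, 'dn'), (14.9, 'up'), (16.8, 'dn'), (29.3, 'up'), (120.4, 'dn'), (127.3, 'up')]
t 25.2833 jig y -0.1241 z 0.1218 F along -jy 16.62 [-1.7 16.5  8.2] gap 0.0621
the job is handed in; nothing more can be done
```

All six balls are in the box, the empty cup is back on the table, and I handed the job in at about 25 s with the trigger held. I pushed the blade with one finger for two full pumps and a third, held stroke. No verdict was reported.

- **Balls and cup:** the last pictures show all six balls in the box. The cup stands upright, empty and untouched at its old place.
- **Box and stop:** during the last pushes the box and pad face stopped moving while the jaw still advanced, so the box is against the stop.
- **Pad:** the final top picture puts it about 7 mm in, half of its travel. The blade force of about 16.5 N would put it nearer 6 mm, and it is a little below the roughly 20 N stated for half in. Both estimates are inside the 3.5–10.5 mm limits.

**What went wrong on the way:**
- The first cup grip closed behind the cup's widest line and had to be redone.
- The first try at the trigger passed above the blade without touching it. The open fingertips stand farther back than I had assumed.
- The networks missed the cup once in the wrist view, so I checked it from the side and top cameras instead.
- I did not measure the bystanders again at the end. None was approached closely, and no contact showed in the forces.

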